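Ready the book for rounding: weigh it down, hammer held over the spine

ROBOT

A 6-joint arm with a two-finger parallel gripper is mounted at the origin on the work surface. World frame = base frame: x ahead of the robot, y to its left, z up, the work surface at z = 0. Lengths are in mm, angles in rad, forces in N, time in s.
With the tool pointing down it reaches from about 350 to 775 mm from the base axis. Payload 7.3 kg.
Tool frame: the origin (TCP) lies at the very end of the fingers, on their centre line; the grasp point (between the pads) lies 19 mm behind it; x points along the fingers, y is the direction in which the jaws open and shut, and the axes are right-handed (so a half turn about x gives the same grasp; the last joint's range is limited). The gripper opens to 92 mm and grips with 3 to 60 N. Pads are 19 mm wide; open, the fingers measure 130 mm over their backs; the gripper's body (75 mm by 190 mm) begins 47 mm behind the grasp point.
Start: joints at [-1.4, 0.342, 1.524, -0, 1.275, -0.146], TCP at [163.574, -498.887, 226.741] pointing down, gripper open.
Joint ranges: [-2.53, 2.53], [-0.77, 2.02], [0.04, 2.7], [-1, 4.14], [0.28, 2.66], [-3.11, 3.11]. Speed limits (rad/s): [2.57, 2.57, 3.14, 3.14, 3.14, 3.14].

INTERFACE

Orientations are given as [roll, pitch, yaw] about the fixed x, y, z axes, in that order (R = Rz(yaw) Ry(pitch) Rx(roll)).
In Python, from plant import bot gives the robot as it stands.
- The arm moves only by the tool step_arm, never from a script. Its argument "targets" is a list that holds one entry, the list of rows, each a list of 4 numbers: the shift along the tool's x, y, z in m, then the turn about the tool's x in degrees. A call has exactly 5 rows; each row is the pose to reach, as a shift and turn from the pose measured when the call began, along the tool's axes at that moment; what a row does not reach only later rows make up. A row lasts 1/12 s, in which the tool goes at most 41.7 mm and 7.16 degrees, less where a joint would pass 70% of its speed; a pose out of reach is approached as far as the arm can. A call with a gripper value outside its range is refused whole. "jaw" is the closure, from 0 (fully open) to 1 (shut), set as the call begins (left out, the last holds). The fingers move at their own pace and stop on an object; the grip force is fixed at half the most. Time passes only in rows, so rows that repeat a pose let the fingers close, or fill a call up. It gives the time, the measured TCP pose, the force and the opening at its end, in the units of the state.
- bot.get_obs(): the state, without advancing time (a new reading comes with each control period).
- bot.capture(name): name is "side" or "top"; returns a dict with "color" (400x640x3 uint8, red, green, blue), "depth" (400x640 float32, mm along the optical axis (not along the pixel's ray), 0 where there is no reading), "fov_y" (degrees; the focal length in pixels is half the picture's height over the tangent of half this angle, whatever the lens; pixels are square), "cx", "cy" (the principal point, pixels), "rvec" (rotation vector, rad) and "tvec" (3), from world to camera coordinates, as OpenCV has them. Camera axes: x right, y down, z forward; pixel columns grow to the right and rows downward; lengths in mm; the calibration is good to about 2 mm. A picture is of the moment at which its call begins.
- bot.close_job(): hands the job in, once; it reports no verdict.
The state is a dict: "time": time; "joint_positions": joint angles; "dq": joint speeds; "tau": joint torques, N m; "tool_pos": TCP position; "tcp_rot": TCP orientation; "contact_force": force on the tool from outside, world axes, zero at the start; "moment": the same for the moment, N m; "grip_width": finger opening in mm.
Only numpy, scipy, OpenCV 4.12 (cv2) and the standard library are available. Lean on these libraries where they do the work, as an engineer would, in place of code of your own. Each camera call takes 0.05 s, during which the arm holds its last target. There are 200 camera calls.

TASK

Get the book ready for rounding: first lift the steel ring weight up off its post and set it flat on the middle of the book, letting go of it. Then draw the hammer up out of its stand, turn it so that its round striking face points down and its handle lies about level, and finish holding it still in the gripper with the face over the middle of the book's spine, about 10 cm above the book and touching nothing else. Do not shove the book or disturb the other things on the bench.

Things in the scene. Friction and masses are not known exactly. Their poses are not given: they have to be found in the camera images.
- weight_center (a point): Centre (half-way up) of the loose plain steel ring weight (all sizes here and below in mm): outside diameter 56, hole 26, height 40, about 0.6 kg. z is its axis. It starts on a fixed post, its underside 20 above the bench. Once on the book its centre is 20 above the book's top face.
- post_top (a point): Top centre of the fixed upright steel post that passes through the ring: 14 in diameter, top 85 above the bench. Its foot is a disc 90 in diameter, 12 high, with a collar 38 in diameter reaching up to 20, on which the ring sits. So the post stands 25 above the ring's top.
- book_top (a point): Centre of the top face of the loose book block (cream paper, no case) lying flat on the bench: 148 along its x, 210 along its y, 35 thick, about 0.7 kg. x points towards the spine, z up.
- spine_mid (a point): Middle of the upper spine edge of the book: on its top face, 74 from the centre along the book's x, half-way along the 210 long spine. Four narrow bands show on the spine side. Same axes as the book.
- hammer_head (a point): Centre of the steel head of the small loose backing hammer, about 0.42 kg, balancing a few mm from here towards the handle. -x points to the round striking face, +x to the narrow peen, y across the head, -z down the wooden handle. Head's middle: a block 54 (x) x 26 (y) x 26 (z), good to grip across y. It starts level, 168 above the bench, handle straight down.
- hammer_face (a point): Centre of the hammer's round striking face, 46 from the head's centre along -x; axes as the head. The face end is a disc 34 in diameter, 14 thick; the opposite peen end is 32 wide (y) and ends 51 along +x.
- hammer_butt (a point): Free end of the hammer's handle, 140 from the head's centre along the hammer's -z. Handle section 22 (x) x 18 (y).
- stand_top (a point): Centre of the fixed wooden stand, 155 up, where the head rests; axes as the hammer's at the start. A bridge 54 (x) x 124 (y), top 145 up, on two side panels; the handle hangs through a slot 36 (x) x 32 (y). Two ledges 20 wide (y), 10 high carry the head, so fingertips can go beside it down to 145. The hammer comes free after rising about 120, when its handle's end clears the bridge.
- mug_mid (a point): Bystander, to be left where it is: white mug, 76 across, 90 high (mm). Centre, half-way up.
- glue_jar_mid (a point): Bystander, to be left where it is: closed round glue jar, 68 across, 85 high (mm). Centre, half-way up.
- tin_mid (a point): Bystander, to be left where it is: closed round tin, 72 across, 100 high (mm). Centre, half-way up.
- spool_mid (a point): Bystander, to be left where it is: empty wooden thread spool, 44 across, 52 high (mm). Centre, half-way up.
- wax_mid (a point): Bystander, to be left where it is: block of amber beeswax, 45 x 35 x 25 (mm). Centre, half-way up.
- folder_mid (a point): Bystander, to be left where it is: flat white bone folder lying flat, 150 x 22 x 5 (mm). Centre, half-way up.
There are look-alikes about, which are no part of the job. Of the things like the part that bears weight_center, leave any that is red; of the rest the smaller one is meant. Leave any red or yellow look-alike of the part that bears hammer_head alone.

How it is judged:
By the outcome, as a careful person would: the job done as asked, in the order asked, and still so for the second after the job is handed in, while the arm keeps its last pose, push and grip.
It also fails if it takes over 59 s, if anything falls off the work surface, if the arm or the gripper's body presses on something with over 40 N, if the wrist force passes 120 N, or if a joint passes its speed limit or range.

## Working session

There is one attempt and no reset: what is moved stays moved. The work goes in short steps, Python scripts to look and compute and a tool call to move; the robot and the scene stay as the last step left them, time stands still between calls to the robot, and variables do not carry over. Pictures are saved under pics/ and viewed, about 8 in all and at most 12, crops included, and the job is handed in when it is done.

Besides the shell and the picture viewer there is one more tool, called after "Request:" as name([rows], argument=value, ...), one row to a line, values as JSON. step_arm: Moves the arm, as the interface text tells. Its arguments: {"type":"object","properties":{"targets":{"type":"array","items":{"type":"array","items":{"type":"array","items":{"type":"number"}}}},"jaw":{"type":"number"}},"required":["targets"]}

```bash
ls; mkdir -p pics; cat > h.py <<'E'
import numpy as np,cv2
from plant import bot
from scipy.spatial.transform import Rotation as R
def cap(n):
    c=bot.capture(n); h=c["color"].shape[0]
    f=h/2/np.tan(np.radians(c["fov_y"])/2)
    c["K"]=np.array([[f,0,c["cx"]],[0,f,c["cy"]],[0,0,1]]); c["Rm"]=cv2.Rodrigues(np.array(c["rvec"],float))[0]; c["t"]=np.array(c["tvec"],float).ravel()
    return c
def save(c,name,crop=None,s=1):
    im=c["color"][:,:,::-1]
    if crop: x0,y0,x1,y1=crop; im=im[y0:y1,x0:x1]
    cv2.imwrite("pics/"+name,cv2.resize(im,None,fx=s,fy=s,interpolation=cv2.INTER_CUBIC))
def ray(c,u,v):
    d=c["Rm"].T@np.linalg.solve(c["K"],[u,v,1.]); return -c["Rm"].T@c["t"],d
def at_depth(c,u,v):
    o,d=ray(c,u,v); return o+d*c["depth"][int(round(v)),int(round(u))]
def at_z(c,u,v,z):
    o,d=ray(c,u,v); return o+d*(z-o[2])/d[2]
def proj(c,p):
    q=c["K"]@(c["Rm"]@np.array(p,float)+c["t"]); return q[:2]/q[2]
def world(c):
    v,u=np.mgrid[0:400,0:640]; P=np.linalg.inv(c["K"])@np.stack([u.ravel(),v.ravel(),np.ones(u.size)])*c["depth"].ravel()
    W=(c["Rm"].T@(P-c["t"][:,None])).T.reshape(400,640,3); W[c["depth"]==0]=np.nan; return W
E
python3 - <<'E'
from h import *
o=bot.get_obs(); print(o)
for n in("top","side"):
    c=cap(n); save(c,n+"0.png",s=1.25); print(n,c["fov_y"],c["cx"],c["cy"],-c["Rm"].T@c["t"],c["Rm"][2],(c["depth"]==0).mean())
E
```

```text
pics
{'time': 0.0, 'joint_positions': array([-1.40000241e+00,  3.42707947e-01,  1.52502556e+00,  1.14045520e-07,
        1.27541731e+00, -1.45989087e-01]), 'dq': array([ 0.00103066,  0.00065117, -0.00046874,  0.00108888,  0.00016788,
        0.0006151 ]), 'tau': array([-5.58552238e-04, -4.31242812e+01, -2.44221586e+01,  7.18661374e-02,
        5.59503108e-02, -1.02998317e-04]), 'tool_pos': array([ 163.49831507, -498.45272785,  226.04966112]), 'tcp_rot': array([-1.7168554 ,  1.56923816,  1.74152022]), 'contact_force': array([0.34364802, 0.13281446, 0.30317783]), 'moment': array([-0.01452214, -0.04536591, -0.01707466]), 'grip_width': 91.63755291006157}
top 43.24074209618923 322.4718196696629 206.20498292979377 [ 286.9066705    18.20274034 1445.82556801] [ 0.17807474  0.00767828 -0.98398701] 0.003875
side 44.23059009997172 316.48354065972 197.97360774386001 [-333.28013244  908.87511108  932.36344356] [ 0.59871794 -0.58193655 -0.55035141] 0.0039765625
```

View pics/top0.png

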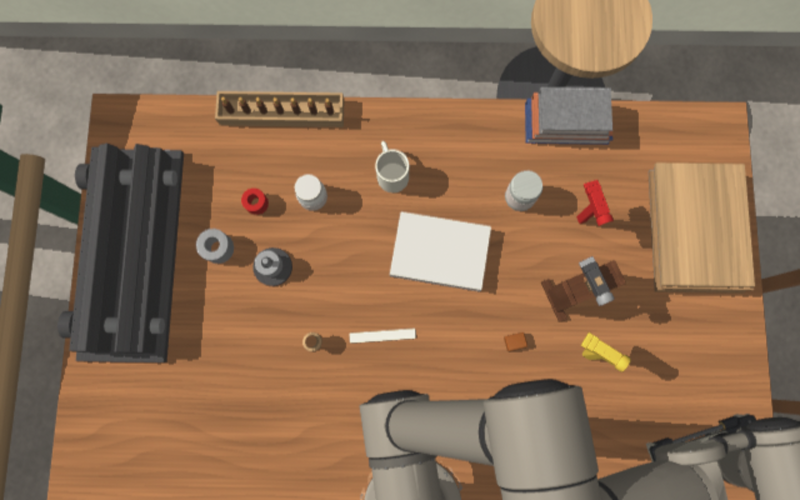

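View pics/side0.png

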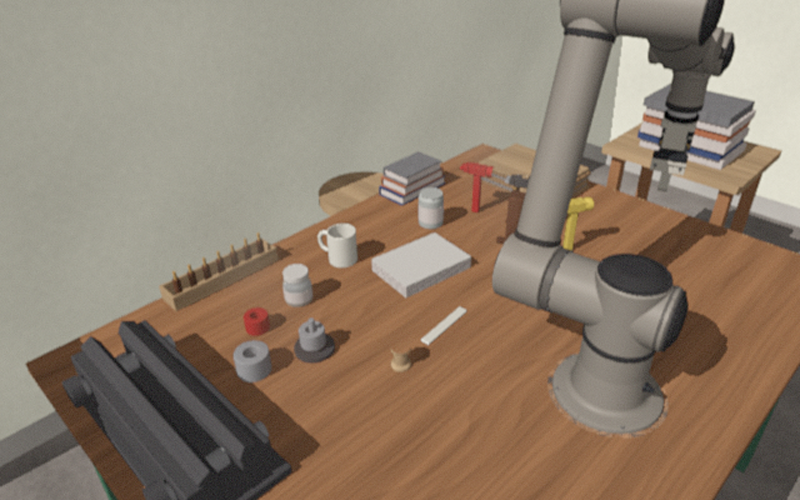

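Top view, display pixels. Rings: red (254,201), larger loose grey (214,245), and a small grey one on the post (273,266). I want the one on the post. Hammers: red (597,203), yellow (605,352), and the dark steel one in the stand (597,281). I want the steel one. I'll check both choices and the spine side in one close crop.

```bash
python3 - <<'E'
from h import *
t=cap("top");s=cap("side")
def cr(c,x,y,w,h,S): return cv2.resize(c["color"][y:y+h,x:x+w,::-1],S,interpolation=cv2.INTER_CUBIC)
a=np.hstack([cr(t,150,150,100,75,(400,300)),cr(t,430,190,100,75,(400,300))])
b=np.hstack([cr(s,290,175,100,75,(400,300)),cr(s,370,115,100,75,(400,300))])
cv2.imwrite("pics/crop1.png",np.vstack([a,b]))
np.set_printoptions(precision=1,suppress=True)
W=world(t)
def reg(x0,y0,x1,y1): return W[y0:y1,x0:x1].reshape(-1,3)
# book top
P=reg(300,160,405,240);m=abs(P[:,2]-35)<6;Q=P[m];print("book z",np.median(Q[:,2]),m.sum())
r=cv2.minAreaRect(Q[:,:2].astype(np.float32));print(r,cv2.boxPoints(r))
# ring
P=reg(195,190,240,235);m=(P[:,2]>52)&(P[:,2]<68);print("ring",np.median(P[m],0),cv2.minEnclosingCircle(P[m][:,:2].astype(np.float32)))
m=P[:,2]>75;print("post",np.mean(P[m],0),m.sum())
# hammer
P=reg(455,195,500,250);m=P[:,2]>172;Q=P[m];print("ham z",np.percentile(Q[:,2],[10,50,90]),m.sum())
r=cv2.minAreaRect(Q[:,:2].astype(np.float32));print(r,cv2.boxPoints(r))
# stand bridge
P=reg(425,195,505,260);m=(P[:,2]>138)&(P[:,2]<162);Q=P[m];r=cv2.minAreaRect(Q[:,:2].astype(np.float32));print("stand",r)
# obstacles
for n,(x,y) in dict(mug=(313,137),jar=(248,153),tin=(420,152),spool=(249,273),wax=(412,273),red=(477,160),yel=(484,282),big=(171,196),redring=(203,160)).items(): print(n,W[y,x])
W2=world(s);P=W2[170:245,290:390].reshape(-1,3);m=abs(P[:,2]-35)<5;print("side book",cv2.minAreaRect(P[m][:,:2].astype(np.float32)),np.median(P[m][:,2]))
P=W2[255:290,235:270].reshape(-1,3);m=(P[:,2]>50)&(P[:,2]<68);print("side ring",np.median(P[m],0),cv2.minEnclosingCircle(P[m][:,:2].astype(np.float32)))
P=W2[120:180,380:435].reshape(-1,3);m=(P[:,2]>172)&(P[:,0]<800);print("side ham",np.median(P[m],0))
E
```

```text
book z 34.93396161253878 3588
((561.593994140625, -54.817413330078125), (210.47315979003906, 150.35865783691406), 81.28999328613281) [[ 471.3 -147.5]
 [ 620.  -170.2]
 [ 651.8   37.8]
 [ 503.2   60.6]]
ring [521.8 332.5  59.8] ((521.8626708984375, 333.9217834472656), 28.881847381591797)
post [520.9 331.7  83.7] 23
ham z [175.2 180.4 184.6] 416
((475.9109802246094, -364.82305908203125), (96.46798706054688, 32.04606628417969), 24.95501708984375) [[ 425.4 -370.6]
 [ 438.9 -399.7]
 [ 526.4 -359. ]
 [ 512.9 -329.9]]
stand ((468.77911376953125, -369.04541015625), (79.02798461914062, 126.15350341796875), 20.867982864379883)
mug [756.5  61.1   5. ]
jar [680.7 239.3  86.5]
tin [ 686.4 -237.9  101.2]
spool [352.1 235.    2.2]
wax [ 358.1 -222.7   31.1]
red [ 652.1 -378.9  150.5]
yel [ 332.3 -383.1  154.7]
big [571.7 472.8   1.5]
redring [682.3 386.   -0.2]
side book ((607.3600463867188, -101.01071166992188), (296.3555603027344, 256.9257507324219), 81.04412841796875) 35.13111717039241
side ring [518.1 340.1  59.7] ((524.1136474609375, 337.2861633300781), 29.589597702026367)
side ham [211.6  19.5 369.5]
```

View pics/crop1.png

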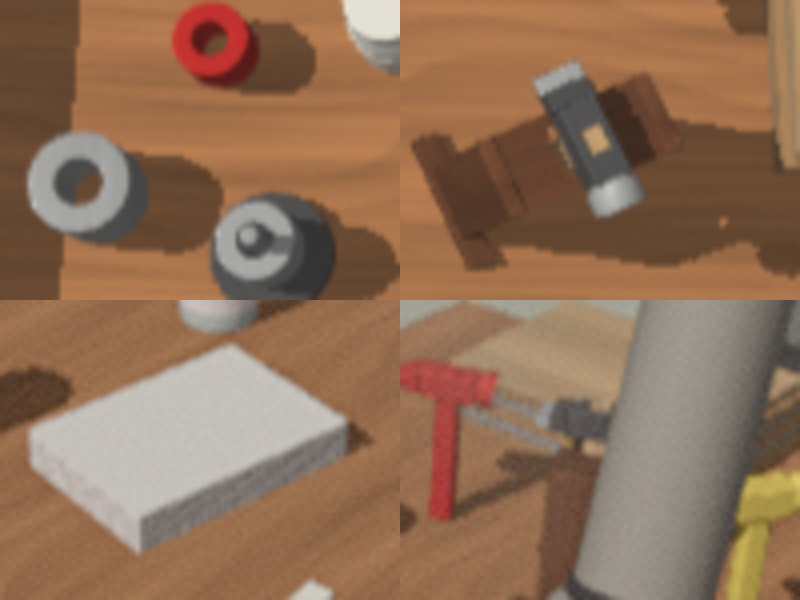

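The crop shows the small grey ring on its post at (255,240) and the steel hammer in the stand. The hammer's peen is at the far end (560,78) and its round face is nearer the robot at (615,195). The near long side of the book shows no clear bands, so I'll check it with enhanced contrast and work out the first reach.

```bash
cat >> h.py <<'E'
np.set_printoptions(precision=2,suppress=True)
def plan(p,yaw=None):
    """shift (mm, tool axes) and turn (deg) from measured pose to TCP p, tool y-axis heading yaw (deg, mod 180)"""
    o=bot.get_obs(); M=R.from_euler("xyz",o["tcp_rot"]).as_matrix()
    h=np.degrees(np.arctan2(M[1,1],M[0,1])); d=M.T@(np.array(p)-o["tool_pos"])
    tr=0 if yaw is None else -((yaw-h+90)%180-90)
    print("t %.2f tcp"%o["time"],o["tool_pos"],"heading %.1f"%h,"q",o["joint_positions"],"F",o["contact_force"],"w %.1f"%o["grip_width"]); print(" shift",d,"turn",tr); return M
E
python3 - <<'E'
from h import *
t=cap("top");s=cap("side")
def cr(c,x,y,w,h,S):
    a=c["color"][y:y+h,x:x+w,::-1].astype(float); a=cv2.resize(a,S,interpolation=cv2.INTER_CUBIC); lo,hi=np.percentile(a,[2,90]); return np.clip((a-lo)/(hi-lo)*255,0,255).astype(np.uint8)
cv2.imwrite("pics/book.png",np.vstack([cr(t,300,160,110,40,(800,290)),cr(s,295,190,85,45,(567,300)).repeat(1,1) if 0 else cv2.copyMakeBorder(cr(s,295,190,85,45,(567,300)),0,0,0,233,0)]))
print(plan([522.5,334.5,160],90))
E
```

```text
t 0.30 tcp [ 163.56 -498.76  226.52] heading -71.8 q [-1.4   0.34  1.52  0.    1.28 -0.15] F [ 0.37 -0.02  0.34] w 91.6
 shift [  66.84 -679.91 -600.7 ] turn 18.154518049104126
[[-0.    0.31 -0.95]
 [ 0.   -0.95 -0.31]
 [-1.   -0.   -0.  ]]
```

View pics/book.png

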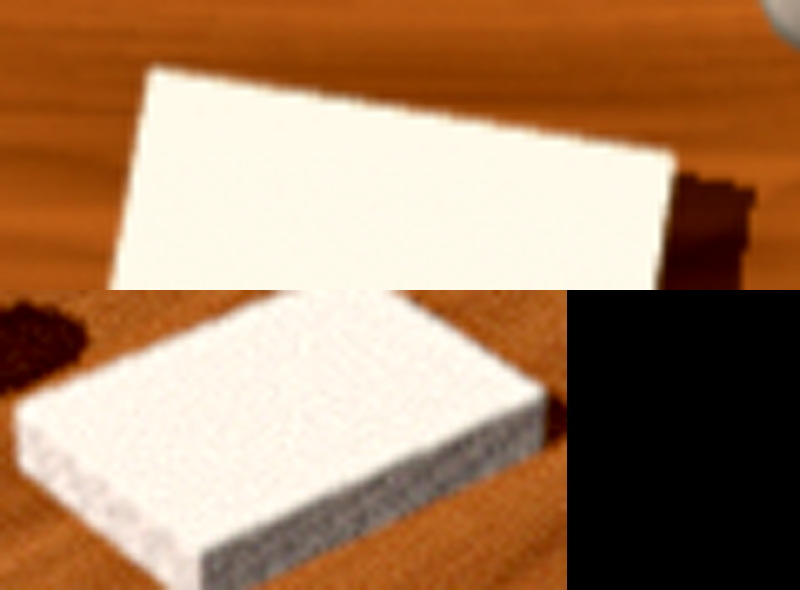

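No bands show on the near long side or on the +y end, so the spine looks like the far (+x) side. I'll confirm that with averaged frames later. Moving now at travel height towards the ring.

Request:
step_arm([
  [[0, -0.016, -0.037, 0], [0, -0.032, -0.074, 0], [0, -0.048, -0.111, 0], [0, -0.064, -0.148, 0], [0, -0.08, -0.185, 0]],
], jaw=0)

```text
time: 0.72
tool_pos: [315.4, -363.7, 226.6]
tcp_rot: [-2.11, 1.57, 1.347]
contact_force: [1.2, -0.1, -0.1]
grip_width: 91.9
```

Request:
step_arm([
  [[0, -0.022, -0.034, 0], [0, -0.044, -0.068, 0], [0, -0.066, -0.102, 0], [0, -0.088, -0.136, 0], [0, -0.11, -0.17, 0]],
])

```text
time: 1.13
tool_pos: [443.7, -204.5, 226.8]
tcp_rot: [3.113, 1.57, 0.287]
contact_force: [0.4, -1.0, 0.6]
grip_width: 92.0
```

Request:
step_arm([
  [[0, -0.034, -0.022, 0], [0, -0.068, -0.044, 0], [0, -0.102, -0.066, 0], [0, -0.136, -0.088, 0], [0, -0.17, -0.11, 0]],
])

```text
time: 1.55
tool_pos: [495.5, -6.7, 226.9]
tcp_rot: [2.887, 1.57, 0.061]
contact_force: [0.9, -0.2, -0.5]
grip_width: 91.5
```

Request:
step_arm([
  [[0, -0.034, -0.018, 0], [0, -0.068, -0.036, 0], [0, -0.102, -0.054, 0], [0, -0.136, -0.072, 0], [0, -0.17, -0.09, 0]],
])

```text
time: 1.97
tool_pos: [528.1, 184.9, 227.0]
tcp_rot: [2.754, 1.57, -0.071]
contact_force: [0.5, -0.7, 0.4]
grip_width: 91.5
```

Request:
step_arm([
  [[0, -0.03, -0.01, 4], [0, -0.06, -0.02, 8], [0, -0.09, -0.03, 12], [0, -0.12, -0.04, 16], [0, -0.15, -0.046, 18]],
])

```text
time: 2.38
tool_pos: [525.2, 343.5, 226.7]
tcp_rot: [2.991, 1.57, -0.152]
contact_force: [0.8, 0.4, 0.4]
grip_width: 91.9
```

```bash
python3 - <<'E'
from h import *
plan([522.5,334.5,29],90)
fr=[cap("side") for _ in range(4)]
im=np.mean([f["color"].astype(float) for f in fr],0).mean(2); c=fr[0]
# stand & hammer from side
W=world(c);D=np.nanmean([world(f) for f in fr],0)
P=D.reshape(-1,3);m=(P[:,2]>176)&(P[:,2]<186)&(abs(P[:,0]-476)<70)&(abs(P[:,1]+365)<60)
if m.sum()>5: print("side ham",np.mean(P[m],0),P[m].min(0),P[m].max(0),m.sum())
ex=np.array([.9885,-.151,0]);ey=np.array([.151,.9885,0]);b=np.array([561.6,-54.8,35])
for z in(10,18,25):
    v=[cv2.getRectSubPix(im.astype(np.float32),(1,1),tuple(proj(c,b-75*ex+y*ey+[0,0,z-35])))[0,0] for y in range(-100,101,5)]
    print(z,np.round(v).astype(int))
save(c,"side1.png",(290,90,450,210),5)
E
```

```text
t 2.38 tcp [525.24 343.46 226.69] heading -90.1 q [ 0.46  0.53  1.22 -0.    1.39  2.03] F [0.84 0.4  0.41] w 91.9
 shift [197.69   8.94   2.86] turn -0.08241027492374542
10 [ 95 116 117 118 116 114 117 113 108 106 106 106 106 109 113 116 114 115
 114 114 114 110 108 110 110 107 109 115 115 115 115 115 116 113 108 109
 112 105 108 109 112]
18 [ 93 112 110 108 109 108 103 106 110 112 113 114 114 113 110 107 106 106
 104 106 111 115 112 113 117 114 109 108 112 108 108 106 109 113 111 111
 115 115 107 108 111]
25 [ 89 105 109 109 110 113 115 115 113 111 110 108 103 104 109 109 108 113
 116 113 111 114 112 107 110 113 107 111 115 114 111 111 109 111 110 108
 111 111 109 109 114]
```

Brightness along the near side is uniform, with no bands, so the spine is the far (+x) side. Next: descend over the ring, grip and lift.

Request:
step_arm([
  [[0.02, 0.009, 0.003, 0], [0.055, 0.009, 0.003, 0], [0.09, 0.009, 0.003, 0], [0.12, 0.009, 0.003, 0], [0.12, 0.009, 0.003, 0]],
])

```text
time: 3.0
tool_pos: [518.6, 329.6, 100.3]
tcp_rot: [0.528, 1.558, -2.61]
contact_force: [-1.1, -0.1, -0.4]
grip_width: 91.9
```

```bash
python3 - <<'E'
from h import *
plan([522,334,29],90)
c=cap("side"); a=cap("top")
x=cv2.resize(c["color"][205:305,200:310,::-1],(400,364),interpolation=2);y=cv2.resize(a["color"][150:250,150:260,::-1],(400,364),interpolation=2)
cv2.imwrite("pics/app.png",np.hstack([x,y]))
E
```

```text
t 3.00 tcp [518.62 329.64 100.34] heading -89.8 q [ 0.44  0.63  1.42 -0.    1.11  2.01] F [-1.08 -0.08 -0.44] w 91.9
 shift [71.27 -4.8  -4.16] turn 0.17205685172359608
```

View pics/app.png

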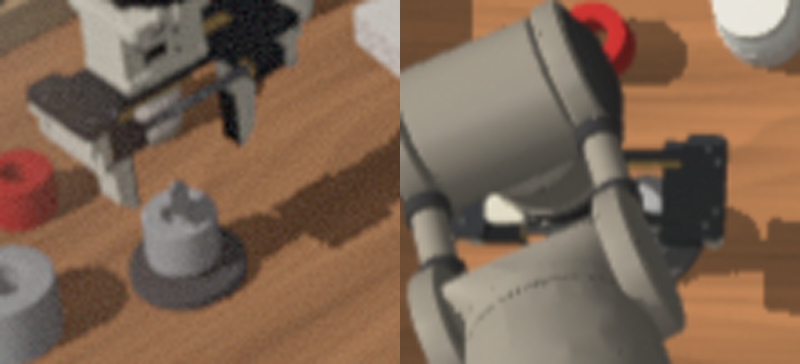

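The side crop shows the fingers straddling the ring on its post, whose top is at (180,190). The shift in tool y brings them to centre.

Request:
step_arm([
  [[0.02, -0.005, -0.004, 0], [0.045, -0.005, -0.004, 0], [0.071, -0.005, -0.004, 0], [0.071, -0.005, -0.004, 0], [0.071, -0.005, -0.004, 0]],
])

```text
time: 3.52
tool_pos: [526.7, 336.6, 37.1]
tcp_rot: [1.235, 1.569, -1.904]
contact_force: [0.2, -0.1, 1.1]
grip_width: 91.8
```

```bash
python3 - <<'E'
from h import *
plan([522,334,29],90);print(bot.get_obs()["tcp_rot"])
E
```

```text
t 3.52 tcp [526.69 336.6   37.11] heading -89.8 q [ 0.45  0.71  1.45 -0.    0.98  2.02] F [ 0.23 -0.12  1.06] w 91.8
 shift [8.12 2.58 4.7 ] turn 0.1735956900445217
[ 1.24  1.57 -1.9 ]
```

Request:
step_arm([
  [[0.008, 0.002, 0.004, 0], [0.008, 0.002, 0.004, 0], [0.008, 0.002, 0.004, 0], [0.008, 0.002, 0.004, 0], [0.008, 0.002, 0.004, 0]],
])

```text
time: 3.93
tool_pos: [523.2, 334.8, 30.1]
tcp_rot: [2.478, 1.57, -0.661]
contact_force: [-0.1, 0.0, 0.5]
grip_width: 91.8
```

Request:
step_arm([
  [[0, 0, 0, 0], [0, 0, 0, 0], [0, 0, 0, 0], [0, 0, 0, 0], [0, 0, 0, 0]],
], jaw=1)

```text
time: 4.35
tool_pos: [523.1, 334.8, 30.0]
tcp_rot: [2.36, 1.57, -0.778]
contact_force: [0.4, 0.6, 0.8]
grip_width: 62.7
```

Request:
step_arm([
  [[0, 0, 0, 0], [0, 0, 0, 0], [0, 0, 0, 0], [0, 0, 0, 0], [0, 0, 0, 0]],
])

```text
time: 4.77
tool_pos: [523.1, 334.4, 30.0]
tcp_rot: [1.963, 1.569, -1.176]
contact_force: [0.7, -3.1, 2.3]
grip_width: 56.5
```

Gripped at 56.5 mm. Lifting now.

Request:
step_arm([
  [[-0.01, 0, 0, 0], [-0.035, 0, 0, 0], [-0.065, 0, 0, 0], [-0.095, 0, 0, 0], [-0.11, 0, 0, 0]],
])

```text
time: 5.18
tool_pos: [523.9, 335.6, 143.7]
tcp_rot: [-2.866, 1.567, 0.279]
contact_force: [0.6, 0.7, -5.3]
grip_width: 56.3
```

```bash
python3 - <<'E'
from h import *
plan([561.6,-54.8,140],81.3)
E
```

```text
t 5.18 tcp [523.87 335.62 143.71] heading -89.8 q [ 0.45  0.59  1.36 -0.    1.19  2.01] F [ 0.61  0.7  -5.35] w 56.3
 shift [  3.4  390.55 -36.44] turn 8.887183404251743
```

Request:
step_arm([
  [[0, 0.03, -0.004, 0], [0, 0.07, -0.008, 0], [0, 0.11, -0.012, 0], [0, 0.15, -0.016, 0], [0, 0.19, -0.02, 0]],
])

```text
time: 5.6
tool_pos: [543.8, 144.5, 143.5]
tcp_rot: [-2.637, 1.567, 0.509]
contact_force: [1.7, -1.2, -5.8]
grip_width: 56.3
```

Request:
step_arm([
  [[0, 0.04, -0.004, 2], [0, 0.08, -0.008, 4], [0, 0.12, -0.012, 6], [0, 0.16, -0.016, 9], [0, 0.19, -0.016, 9]],
])

```text
time: 6.02
tool_pos: [560.7, -48.3, 143.1]
tcp_rot: [-2.543, 1.567, 0.442]
contact_force: [0.4, 0.0, -5.8]
grip_width: 56.4
```

Request:
step_arm([
  [[0, 0, 0, 0], [0, 0, 0, 0], [0, 0, 0, 0], [0, 0, 0, 0], [0, 0, 0, 0]],
])

```text
time: 6.43
tool_pos: [560.6, -46.6, 143.1]
tcp_rot: [-2.363, 1.567, 0.624]
contact_force: [0.2, 0.0, -5.4]
grip_width: 56.5
```

```bash
python3 - <<'E'
from h import *
plan([561.6,-54.8,45],81.3)
s=cap("side"); save(s,"hold.png",(270,100,420,250),4)
W=world(s);P=W.reshape(-1,3);m=(P[:,2]>176)&(P[:,2]<186)&(abs(P[:,0]-476)<70)&(abs(P[:,1]+365)<60);print(m.sum(),P[m].mean(0) if m.any() else 0)
E
```

```text
t 6.43 tcp [560.56 -46.61 143.07] heading -98.9 q [-0.22  0.49  1.54  0.    1.11  1.5 ] F [ 0.2   0.03 -5.44] w 56.5
 shift [98.05  8.19 -2.03] turn -0.17548173904890518
26 [ 439.61 -374.9   180.88]
```

View pics/hold.png

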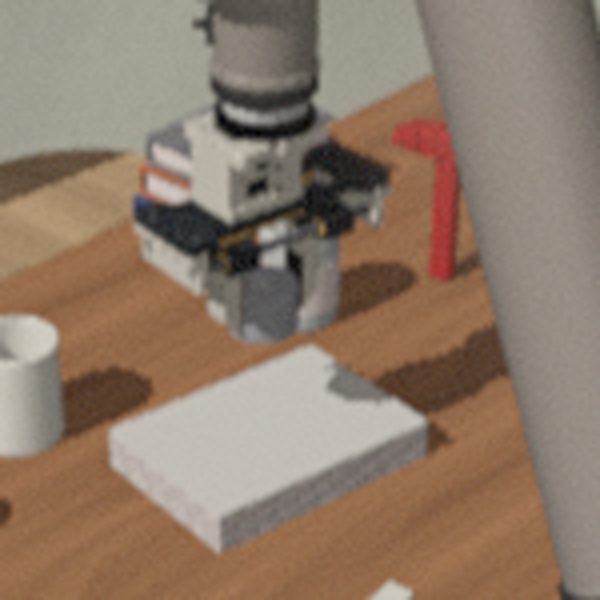

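The ring is held upright between the pads at (270,300) in the crop, above the book. Its underside is 10 mm below the TCP, so it should touch at about TCP 45. Lowering.

Request:
step_arm([
  [[0.02, 0.008, -0.002, 0], [0.045, 0.008, -0.002, 0], [0.07, 0.008, -0.002, 0], [0.085, 0.008, -0.002, 0], [0.088, 0.008, -0.002, 0]],
])

```text
time: 6.9
tool_pos: [559.6, -53.3, 52.1]
tcp_rot: [-0.783, 1.566, 2.205]
contact_force: [-0.2, 0.1, -6.2]
grip_width: 56.3
```

Request:
step_arm([
  [[0, 0, 0, 0], [0, 0, 0, 0], [0, 0, 0, 0], [0, 0, 0, 0], [0, 0, 0, 0]],
])

```text
time: 7.32
tool_pos: [560.3, -53.4, 53.2]
tcp_rot: [-1.26, 1.568, 1.728]
contact_force: [-0.3, -0.2, -5.4]
grip_width: 56.1
```

```bash
python3 - <<'E'
from h import *
plan([561.6,-54.8,45],81.3)
E
```

```text
t 7.32 tcp [560.33 -53.42  53.24] heading -98.8 q [-0.23  0.6   1.63  0.    0.91  1.49] F [-0.28 -0.24 -5.38] w 56.1
 shift [ 8.23  1.19 -1.47] turn -0.08823811369467194
```

Request:
step_arm([
  [[0.002, 0.001, -0.001, 0], [0.004, 0.001, -0.001, 0], [0.006, 0.001, -0.001, 0], [0.007, 0.001, -0.001, 0], [0.007, 0.001, -0.001, 0]],
])

```text
time: 7.73
tool_pos: [560.9, -54.5, 45.8]
tcp_rot: [-1.019, 1.567, 1.969]
contact_force: [0.9, 0.6, -5.4]
grip_width: 55.6
```

Request:
step_arm([
  [[0.0005, 0, 0, 0], [0.001, 0, 0, 0], [0.001, 0, 0, 0], [0.0015, 0, 0, 0], [0.0015, 0, 0, 0]],
])

```text
time: 8.15
tool_pos: [560.9, -54.5, 45.0]
tcp_rot: [-1.117, 1.568, 1.871]
contact_force: [-3.9, 0.7, 4.4]
grip_width: 56.1
```

Contact felt: the force went from −5.4 to +4.4 N. Opening and rising.

Request:
step_arm([
  [[0, 0, 0, 0], [0, 0, 0, 0], [0, 0, 0, 0], [0, 0, 0, 0], [0, 0, 0, 0]],
], jaw=0)

```text
time: 8.57
tool_pos: [561.1, -54.5, 45.0]
tcp_rot: [-1.245, 1.568, 1.744]
contact_force: [1.0, 0.8, 0.2]
grip_width: 85.1
```

Request:
step_arm([
  [[0, 0, 0, 0], [0, 0, 0, 0], [0, 0, 0, 0], [0, 0, 0, 0], [0, 0, 0, 0]],
])

```text
time: 8.98
tool_pos: [561.2, -54.6, 45.0]
tcp_rot: [-1.29, 1.568, 1.698]
contact_force: [-0.5, -0.2, 0.1]
grip_width: 91.7
```

Request:
step_arm([
  [[-0.01, 0, 0, 0], [-0.04, 0, 0, 0], [-0.08, 0, 0, 0], [-0.12, 0, 0, 0], [-0.16, 0, 0, 0]],
])

```text
time: 9.4
tool_pos: [560.8, -54.9, 207.5]
tcp_rot: [-1.268, 1.568, 1.72]
contact_force: [1.8, 0.2, -0.5]
grip_width: 91.7
```

```bash
python3 - <<'E'
from h import *
yaw=24.95; d=np.array([np.cos(np.radians(yaw)),np.sin(np.radians(yaw))])
g=np.array([474.,-366.])+13*d; print(g)
plan([g[0],g[1],245],115)
s=cap("side");W=world(s);P=W.reshape(-1,3);m=(P[:,2]>50)&(P[:,2]<85)&(np.hypot(P[:,0]-561,P[:,1]+55)<50);Q=P[m];t=Q[Q[:,2]>70];print("ring",cv2.minEnclosingCircle(t[:,:2].astype(np.float32)),np.median(t[:,2]))
save(s,"s2.png",(300,110,450,230),5)
E
```

```text
[ 485.79 -360.52]
t 9.40 tcp [560.76 -54.88 207.54] heading -98.8 q [-0.24  0.43  1.45  0.    1.27  1.49] F [ 1.81  0.16 -0.53] w 91.7
 shift [-38.33 313.39  27.43] turn -33.78714650115381
ring ((561.70751953125, -50.1240348815918), 31.457786560058594) 74.73170404066056
```

View pics/s2.png

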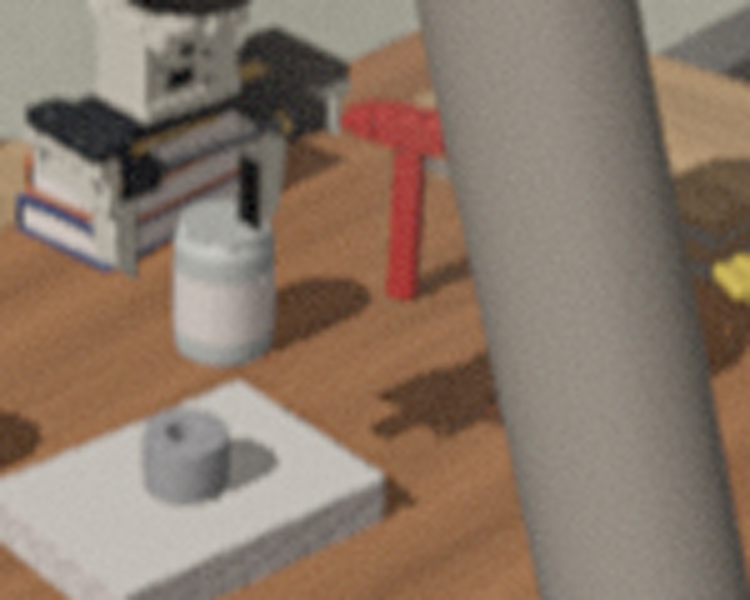

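The ring stands flat on the middle of the book, at (185,455) in the crop. Its depth gives a top at 74.7 mm. The moves only turn about the vertical tool axis, so I'll grip the head slightly towards the peen and pivot the hammer in the grip by pressing its handle on the fixed stand. Moving to the hammer.

Request:
step_arm([
  [[-0.01, 0.038, 0.004, 0], [-0.02, 0.078, 0.008, 0], [-0.03, 0.118, 0.012, 0], [-0.038, 0.158, 0.016, 0], [-0.038, 0.198, 0.02, 0]],
])

```text
time: 9.87
tool_pos: [514.0, -250.2, 256.7]
tcp_rot: [3.133, 1.553, -0.162]
contact_force: [1.1, -0.4, 0.7]
grip_width: 91.9
```

Request:
step_arm([
  [[0, 0.03, 0.002, -6], [0, 0.06, 0.004, -12], [0, 0.09, 0.006, -18], [0, 0.112, 0.007, -24], [0, 0.115, 0.007, -30]],
])

```text
time: 10.28
tool_pos: [488.1, -366.7, 256.7]
tcp_rot: [2.512, 1.553, -0.258]
contact_force: [-1.4, 1.5, -0.5]
grip_width: 91.7
```

```bash
python3 - <<'E'
from h import *
plan([485.8,-360.5,230],115)
c=cap("side");W=np.nanmean([world(c)]+[world(cap("side")) for _ in range(2)],0);P=W.reshape(-1,3)
m=(np.hypot(P[:,0]-470,P[:,1]+367)<110)&(P[:,2]>120)&(P[:,2]<190);Q=P[m]-[474,-366,0]
a=np.radians(24.95);L=np.c_[Q[:,0]*np.cos(a)+Q[:,1]*np.sin(a),-Q[:,0]*np.sin(a)+Q[:,1]*np.cos(a),Q[:,2]]
print("side pts",len(L))
for lo,hi in((176,186),(140,150)):
    l=L[(L[:,2]>lo)&(L[:,2]<hi)]; print(lo,len(l),l.min(0) if len(l) else 0,l.max(0) if len(l) else 0)
save(c,"s3.png",(350,80,450,180),6)
l=L[L[:,2]<152]
for y in range(-70,75,10):
    k=l[abs(l[:,1]-y)<5]; print(y,len(k),k[:,2].max() if len(k) else 0,k[:,0].min() if len(k) else 0,k[:,0].max() if len(k) else 0)
E
```

```text
t 10.28 tcp [ 488.06 -366.68  256.67] heading -68.7 q [-0.77  0.47  1.24  0.01  1.42  0.42] F [-1.44  1.47 -0.5 ] w 91.7
 shift [26.59 -6.86  0.24] turn -3.6639347937253888
side pts 26
176 0 0 0
140 14 [-97.68   2.44 140.66] [ 76.98  64.55 149.37]
-70 0 0 0 0
-60 0 0 0 0
-50 0 0 0 0
-40 0 0 0 0
-30 0 0 0 0
-20 0 0 0 0
-10 0 0 0 0
0 4 149.3657127330221 76.12533483669083 77.52754366965503
10 1 138.07769699379043 74.58353190428072 74.58353190428072
20 1 136.48528729539234 73.57151003504524 73.57151003504524
30 0 0 0 0
40 0 0 0 0
50 8 150.3771713140251 -99.71079489550215 -85.05858729515664
60 8 145.53200911080674 -95.25526357107016 -88.47693785640583
70 0 0 0 0
```

View pics/s3.png

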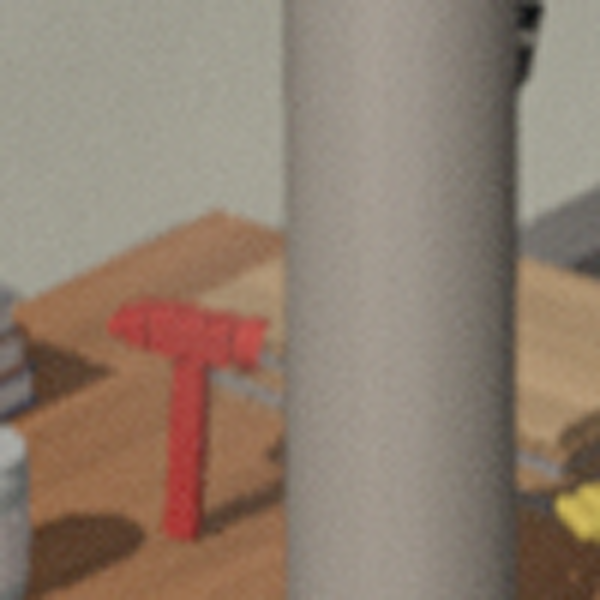

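The robot's upper arm hides the stand in this side view. Only the red hammer at (185,330) and a piece of the yellow one show. The two earlier views agree, so I'll carry on and descend in stages.

Request:
step_arm([
  [[0, -0.007, 0, -4], [0, -0.007, 0, -4], [0.01, -0.007, 0, -4], [0.02, -0.007, 0, -4], [0.02, -0.007, 0, -4]],
])

```text
time: 10.85
tool_pos: [486.5, -355.3, 233.8]
tcp_rot: [2.733, 1.556, 0.028]
contact_force: [-0.7, -0.1, 0.4]
grip_width: 91.4
```

```bash
python3 - <<'E'
from h import *
plan([485.8,-360.5,149],115);print(bot.get_obs()["tcp_rot"])
c=cap("top");save(c,"t3.png",(420,180,540,270),6);P=world(c).reshape(-1,3)
m=(np.hypot(P[:,0]-470,P[:,1]+367)<110)&(P[:,2]>120)&(P[:,2]<190);Q=P[m]-[474,-366,0]
a=np.radians(24.95);L=np.c_[Q[:,0]*np.cos(a)+Q[:,1]*np.sin(a),-Q[:,0]*np.sin(a)+Q[:,1]*np.cos(a),Q[:,2]]
for y in range(-70,75,10):
    k=L[abs(L[:,1]-y)<5]; print(y,len(k),np.median(k[:,2]) if len(k) else 0,k.min(0) if len(k) else 0,k.max(0) if len(k) else 0)
E
```

```text
t 10.85 tcp [ 486.53 -355.32  233.82] heading -65.0 q [-0.76  0.47  1.3   0.01  1.36  0.37] F [-0.66 -0.05  0.42] w 91.4
 shift [84.79  3.91  3.97] turn -0.023225358883564695
[2.73 1.56 0.03]
-70 0 0 0 0
-60 0 0 0 0
-50 0 0 0 0
-40 0 0 0 0
-30 0 0 0 0
-20 0 0 0 0
-10 0 0 0 0
0 0 0 0 0
10 0 0 0 0
20 0 0 0 0
30 0 0 0 0
40 0 0 0 0
50 8 145.05916410179793 [ 23.01  47.59 140.33] [ 29.71  54.72 146.71]
60 18 138.0033764226891 [ 19.42  56.48 121.27] [ 29.68  59.91 154.54]
70 0 0 0 0
```

View pics/t3.png

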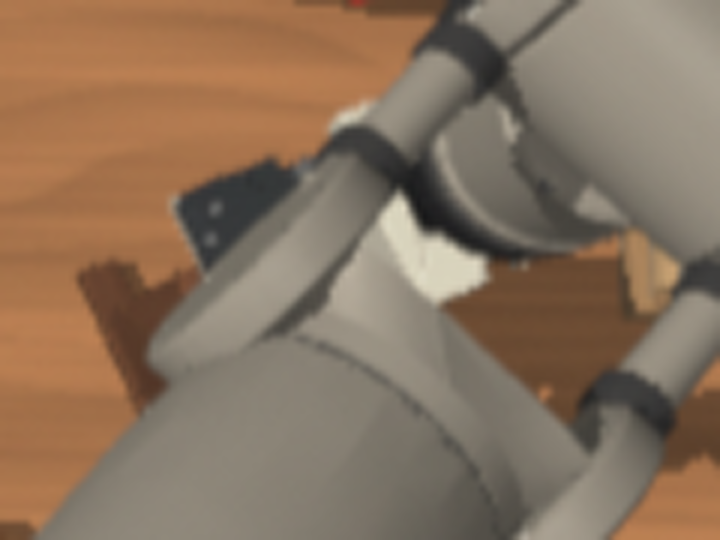

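The arm also hides the head from above, but the visible bridge strip at 145 mm ends where expected. Descending 84 mm in two stages, with the last correction in between.

Request:
step_arm([
  [[0.015, 0.004, 0.004, 0], [0.035, 0.004, 0.004, 0], [0.05, 0.004, 0.004, 0], [0.05, 0.004, 0.004, 0], [0.05, 0.004, 0.004, 0]],
])

```text
time: 11.32
tool_pos: [485.4, -360.8, 184.3]
tcp_rot: [2.779, 1.557, 0.073]
contact_force: [-0.2, -0.2, 0.0]
grip_width: 92.1
```

```bash
python3 - <<'E'
from h import *
print(plan([485.8,-360.5,149.5],115)[:,0])
E
```

```text
t 11.32 tcp [ 485.37 -360.79  184.25] heading -65.0 q [-0.77  0.52  1.37  0.01  1.25  0.36] F [-0.2  -0.22  0.03] w 92.1
 shift [34.75 -0.25 -0.06] turn -0.04473374221714721
[ 0.01  0.   -1.  ]
```

Request:
step_arm([
  [[0.01, 0, 0, 0], [0.022, 0, 0, 0], [0.032, 0, 0, 0], [0.034, 0, 0, 0], [0.034, 0, 0, 0]],
])

```text
time: 11.73
tool_pos: [485.7, -360.6, 149.7]
tcp_rot: [2.837, 1.558, 0.131]
contact_force: [0.7, 0.5, -0.9]
grip_width: 91.8
```

Request:
step_arm([
  [[0, 0, 0, 0], [0, 0, 0, 0], [0, 0, 0, 0], [0, 0, 0, 0], [0, 0, 0, 0]],
], jaw=1)

```text
time: 12.15
tool_pos: [485.8, -360.7, 150.1]
tcp_rot: [2.803, 1.557, 0.097]
contact_force: [0.2, -0.1, 0.3]
grip_width: 62.9
```

Request:
step_arm([
  [[0, 0, 0, 0], [0, 0, 0, 0], [0, 0, 0, 0], [0, 0, 0, 0], [0, 0, 0, 0]],
])

```text
time: 12.57
tool_pos: [485.9, -360.8, 150.1]
tcp_rot: [2.789, 1.557, 0.083]
contact_force: [1.9, -1.8, 1.7]
grip_width: 29.7
```

Request:
step_arm([
  [[0, 0, 0, 0], [0, 0, 0, 0], [0, 0, 0, 0], [0, 0, 0, 0], [0, 0, 0, 0]],
])

```text
time: 12.98
tool_pos: [486.2, -361.3, 150.2]
tcp_rot: [2.707, 1.556, 0.001]
contact_force: [3.8, -4.6, -2.0]
grip_width: 25.8
```

```bash
python3 - <<'E'
from h import *
plan([485.8,-360.5,149.5],115); print(bot.get_obs()["moment"])
E
```

```text
t 12.98 tcp [ 486.19 -361.31  150.23] heading -65.1 q [-0.77  0.55  1.41  0.01  1.17  0.36] F [ 3.8  -4.58 -2.  ] w 25.8
 shift [ 0.72 -0.9   0.02] turn -0.05693356636163571
[-0.72 -0.51 -0.01]
```

Gripped at 25.8 mm, which matches the 26 mm head block. Lifting out.

Request:
step_arm([
  [[-0.005, 0, 0, 0], [-0.015, 0, 0, 0], [-0.028, 0, 0, 0], [-0.044, 0, 0, 0], [-0.06, 0, 0, 0]],
])

```text
time: 13.4
tool_pos: [484.6, -360.2, 210.6]
tcp_rot: [2.916, 1.558, 0.21]
contact_force: [0.8, -0.2, -4.8]
grip_width: 25.6
```

Request:
step_arm([
  [[-0.02, 0, 0, 0], [-0.04, 0, 0, 0], [-0.06, 0, 0, 0], [-0.08, 0, 0, 0], [-0.082, 0, 0, 0]],
])

```text
time: 13.82
tool_pos: [484.2, -360.5, 297.0]
tcp_rot: [2.666, 1.554, -0.039]
contact_force: [0.2, -0.1, -3.4]
grip_width: 25.9
```

Request:
step_arm([
  [[0, 0, 0, 0], [0, 0, 0, 0], [0, 0, 0, 0], [0, 0, 0, 0], [0, 0, 0, 0]],
])

```text
time: 14.23
tool_pos: [483.9, -360.2, 295.7]
tcp_rot: [2.773, 1.556, 0.067]
contact_force: [-0.2, -0.5, -3.6]
grip_width: 26.0
```

```bash
python3 - <<'E'
from h import *
M=plan([485.8,-360.5,149.5],115); print(M,bot.get_obs()["moment"])
c=cap("side"); save(c,"lift.png",(350,30,470,130),6)
E
```

```text
t 14.23 tcp [ 483.86 -360.19  295.74] heading -65.0 q [-0.77  0.45  1.18  0.01  1.51  0.36] F [-0.18 -0.51 -3.64] w 26.0
 shift [146.25   0.32   0.4 ] turn -0.021127171602643102
[[ 0.01  0.42 -0.91]
 [ 0.   -0.91 -0.42]
 [-1.    0.01 -0.01]] [ 0.03 -0.08  0.01]
```

The hammer is clear of the stand after rising 145 mm. Now I shift it 30 mm along +y_h and 55 mm along +x_h, past the bridge's far edge, and lower it so the handle sits beside that edge.

Request:
step_arm([
  [[0, -0.015, -0.027, 0], [0, -0.03, -0.055, 0], [0, -0.03, -0.055, 0], [0, -0.03, -0.055, 0], [0, -0.03, -0.055, 0]],
])

```text
time: 14.7
tool_pos: [521.0, -309.9, 296.2]
tcp_rot: [2.75, 1.556, 0.045]
contact_force: [-0.2, -0.4, -3.5]
grip_width: 25.8
```

Request:
step_arm([
  [[0.02, 0, 0, 0], [0.04, 0, 0, 0], [0.062, 0, 0, 0], [0.062, 0, 0, 0], [0.062, 0, 0, 0]],
])

```text
time: 15.12
tool_pos: [520.9, -310.3, 233.4]
tcp_rot: [2.888, 1.559, 0.182]
contact_force: [0.8, -1.5, -3.7]
grip_width: 25.9
```

```bash
cat >> h.py <<'E'
def loc():
    o=bot.get_obs();a=np.radians(24.95);d=o["tool_pos"]-[474,-366,0]
    print("grip local x %.1f y %.1f z %.1f"%(d[0]*np.cos(a)+d[1]*np.sin(a),-d[0]*np.sin(a)+d[1]*np.cos(a),d[2]+19),"F",o["contact_force"],"mom",o["moment"],"rot",o["tcp_rot"],"w",o["grip_width"],o["time"])
E
python3 - <<'E'
from h import *
loc()
a=cap("side");b=cap("top")
x=cv2.resize(a["color"][50:150,370:480,::-1],(400,364),interpolation=2);y=cv2.resize(b["color"][150:250,420:530,::-1],(400,364),interpolation=2)
cv2.imwrite("pics/piv0.png",np.hstack([x,y]))
E
```

```text
grip local x 66.0 y 30.7 z 252.4 F [ 0.79 -1.54 -3.66] mom [-0.    0.01 -0.  ] rot [2.89 1.56 0.18] w 25.94645761058211 15.1167
```

View pics/piv0.png

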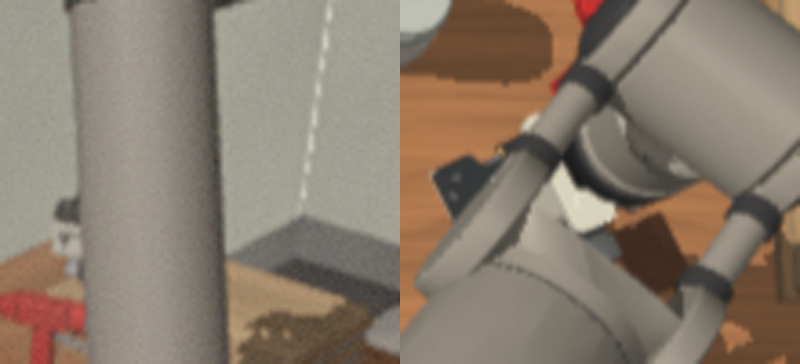

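Both views are largely blocked by the arm. The head still looks level, with the face just visible at (605,245), and the force is only the hammer's weight. Now I pull it back over the bridge edge to pivot the handle up.

Request:
step_arm([
  [[0, 0, 0.012, 0], [0.002, 0, 0.026, 0], [0.006, 0, 0.04, 0], [0.011, 0, 0.054, 0], [0.016, 0, 0.066, 0]],
])

```text
time: 15.63
tool_pos: [462.9, -340.0, 221.4]
tcp_rot: [2.504, 1.549, -0.202]
contact_force: [3.0, 0.1, -0.8]
grip_width: 25.7
```

```bash
python3 -c "
from h import *
loc()"
```

```text
grip local x 0.9 y 28.2 z 240.4 F [ 2.96  0.11 -0.84] mom [ 0.3  -0.75  0.05] rot [ 2.5   1.55 -0.2 ] w 25.740241713065974 15.6333
```

Request:
step_arm([
  [[0.005, 0, 0.012, 0], [0.01, 0, 0.025, 0], [0.016, 0, 0.038, 0], [0.022, 0, 0.05, 0], [0.027, 0, 0.061, 0]],
])

```text
time: 16.05
tool_pos: [408.3, -366.6, 194.2]
tcp_rot: [2.479, 1.545, -0.227]
contact_force: [5.9, 1.1, -0.5]
grip_width: 25.6
```

```bash
python3 -c "
from h import *
loc()"
```

```text
grip local x -59.8 y 27.2 z 213.2 F [ 5.94  1.11 -0.46] mom [ 0.7  -1.48  0.05] rot [ 2.48  1.55 -0.23] w 25.63742027125679 16.05
```

Request:
step_arm([
  [[0.008, 0, 0, 0], [0.016, 0, 0, 0], [0.024, 0, 0, 0], [0.03, 0, 0, 0], [0.034, 0, 0, 0]],
])

```text
time: 16.47
tool_pos: [409.3, -368.5, 161.7]
tcp_rot: [2.345, 1.542, -0.362]
contact_force: [-3.5, -2.7, 8.6]
grip_width: 25.7
```

```bash
python3 -c "
from h import *
loc()
W=world(cap('top'));P=W.reshape(-1,3)
a=np.radians(24.95);d=P-[474,-366,0];L=np.c_[d[:,0]*np.cos(a)+d[:,1]*np.sin(a),-d[:,0]*np.sin(a)+d[:,1]*np.cos(a),d[:,2]]
for x in range(-60,121,15):
  m=(abs(L[:,0]-x)<7.5)&(abs(L[:,1]-28)<6)&(L[:,2]>50);k=L[m]; print(x,len(k),np.median(k[:,2]) if len(k) else 0)
"
```

```text
grip local x -59.7 y 25.0 z 180.7 F [-3.54 -2.66  8.59] mom [ 0.15 -0.34 -0.02] rot [ 2.35  1.54 -0.36] w 25.69719287470204 16.4667
-60 49 521.4946910448037
-45 49 520.7585669596651
-30 53 518.9661531559811
-15 76 520.0121584015276
0 67 488.0853678863327
15 34 168.88273889778614
30 35 166.12164892505345
45 27 164.140365487771
60 32 159.0280774434345
75 30 157.42172665978865
90 12 154.4963755045038
105 0 0
120 0 0
```

The depth along the handle top shows it is now only about 11° below level. Lowering a bit more.

Request:
step_arm([
  [[0.004, 0, 0, 0], [0.008, 0, 0, 0], [0.012, 0, 0, 0], [0.014, 0, 0, 0], [0.014, 0, 0, 0]],
])

```text
time: 16.93
tool_pos: [409.5, -370.5, 148.8]
tcp_rot: [2.237, 1.539, -0.47]
contact_force: [-4.4, -2.5, 7.8]
grip_width: 25.6
```

```bash
cat >> h.py <<'E'
def handle():
    P=world(cap('top')).reshape(-1,3);o=bot.get_obs();t=o["tool_pos"];a=np.radians(24.95);d=P-[t[0],t[1],0]
    L=np.c_[d[:,0]*np.cos(a)+d[:,1]*np.sin(a),-d[:,0]*np.sin(a)+d[:,1]*np.cos(a),d[:,2]]
    k=L[(L[:,0]>50)&(L[:,0]<138)&(abs(L[:,1])<6)&(L[:,2]>150-150+t[2]-40)&(L[:,2]<t[2]+60)]
    b=np.polyfit(k[:,0],k[:,2],1);print(len(k),"slope deg",np.degrees(np.arctan(b[0])),"x range",k[:,0].min(),k[:,0].max(),"z",np.percentile(k[:,2],[10,50,90]))
E
python3 -c "
from h import *
loc();handle()"
```

```text
grip local x -60.4 y 23.1 z 167.8 F [-4.4  -2.53  7.8 ] mom [-0.04 -0.08 -0.03] rot [ 2.24  1.54 -0.47] w 25.631087229260885 16.9333
152 slope deg -4.103789808876604 x range 50.2662784970246 137.52889423854674 z [162.37 166.32 170.02]
```

Request:
step_arm([
  [[0.002, -0.002, 0, 0], [0.004, -0.002, 0, 0], [0.006, -0.002, 0, 0], [0.008, -0.002, 0, 0], [0.008, -0.002, 0, 0]],
])

```text
time: 17.4
tool_pos: [408.5, -371.7, 144.0]
tcp_rot: [2.083, 1.535, -0.624]
contact_force: [-9.8, -3.3, 15.4]
grip_width: 25.7
```

```bash
python3 -c "
from h import *
loc();handle()"
```

```text
grip local x -61.8 y 22.5 z 163.0 F [-9.8  -3.34 15.43] mom [-0.02  0.63 -0.04] rot [ 2.08  1.53 -0.62] w 25.716271070387553 17.4
148 slope deg 0.3203795836290703 x range 50.493602267565294 137.09863610176674 z [163.56 166.96 169.81]
```

Level to within about 0.3°. Lifting 130 mm and checking the tilt again.

Request:
step_arm([
  [[-0.01, 0, 0, 0], [-0.025, 0, 0, 0], [-0.045, 0, 0, 0], [-0.07, 0, 0, 0], [-0.085, 0, 0, 0]],
])

```text
time: 17.87
tool_pos: [405.9, -370.3, 231.2]
tcp_rot: [2.045, 1.533, -0.663]
contact_force: [0.5, -0.6, -3.2]
grip_width: 25.6
```

Request:
step_arm([
  [[0, 0, 0, 0], [0, 0, 0, 0], [0, 0, 0, 0], [0, 0, 0, 0], [0, 0, 0, 0]],
])

```text
time: 18.28
tool_pos: [405.4, -369.9, 229.7]
tcp_rot: [2.058, 1.536, -0.65]
contact_force: [0.1, 0.3, -4.7]
grip_width: 25.3
```

```bash
python3 -c "
from h import *
loc();handle();plan([634.8,-66,245])"
```

```text
grip local x -63.8 y 25.4 z 248.7 F [ 0.07  0.26 -4.69] mom [ 0.01  0.16 -0.03] rot [ 2.06  1.54 -0.65] w 25.3498459314756 18.2833
169 slope deg -0.6420026147093802 x range 50.61505498435095 137.39733461345412 z [248.66 251.3  254.17]
t 18.33 tcp [ 405.5  -369.99  229.96] heading -65.1 q [-0.88  0.36  1.48  0.01  1.26  0.25] F [-0.33  0.72 -4.23] w 25.7
 shift [ -15.09 -178.82 -336.17] turn 0
```

The pivot held: the handle is 0.6° off level and the force is just the weight. The face sits about 36 mm below the TCP. Moving to the spine.

Request:
step_arm([
  [[0, -0.012, -0.023, 0], [0, -0.028, -0.053, 0], [0, -0.045, -0.085, 0], [0, -0.062, -0.117, 0], [0, -0.078, -0.147, 0]],
])

```text
time: 18.75
tool_pos: [506.7, -235.8, 229.3]
tcp_rot: [2.058, 1.537, -0.65]
contact_force: [1.2, -0.5, -4.7]
grip_width: 25.3
```

Request:
step_arm([
  [[0, -0.017, -0.032, 0], [0, -0.034, -0.064, 0], [0, -0.05, -0.094, 0], [0, -0.062, -0.117, 0], [0, -0.07, -0.132, 0]],
])

```text
time: 19.17
tool_pos: [598.2, -113.8, 228.3]
tcp_rot: [2.071, 1.538, -0.634]
contact_force: [-0.4, -0.3, -4.3]
grip_width: 25.7
```

Request:
step_arm([
  [[0, 0, 0, 0], [0, 0, 0, 0], [0, 0, 0, 0], [0, 0, 0, 0], [0, 0, 0, 0]],
])

```text
time: 19.58
tool_pos: [597.7, -115.0, 228.3]
tcp_rot: [2.06, 1.538, -0.646]
contact_force: [-0.0, 0.1, -4.2]
grip_width: 25.4
```

```bash
python3 -c "
from h import *
plan([634.8,-66,171]);print(bot.get_obs()['tcp_rot'])"
```

```text
t 19.58 tcp [ 597.7  -114.99  228.29] heading -65.1 q [-0.31  0.48  1.31 -0.01  1.33  0.83] F [-0.04  0.07 -4.16] w 25.4
 shift [ 57.26 -30.46 -53.4 ] turn 0
[ 2.06  1.54 -0.65]
```

Request:
step_arm([
  [[0, -0.01, -0.018, 0], [0, -0.02, -0.036, 0], [0, -0.03, -0.053, 0], [0, -0.03, -0.053, 0], [0, -0.03, -0.053, 0]],
])

```text
time: 20.0
tool_pos: [633.0, -65.5, 228.1]
tcp_rot: [2.049, 1.538, -0.657]
contact_force: [0.6, -0.3, -4.4]
grip_width: 25.3
```

Request:
step_arm([
  [[0.015, 0, 0, 0], [0.03, 0, 0, 0], [0.045, 0, 0, 0], [0.053, 0, 0, 0], [0.053, 0, 0, 0]],
])

```text
time: 20.42
tool_pos: [632.9, -67.5, 173.0]
tcp_rot: [1.975, 1.542, -0.733]
contact_force: [-1.6, 0.6, -4.9]
grip_width: 25.6
```

```bash
python3 - <<'E'
from h import *
plan([634.8,-66,171]);handle()
s=cap("side");save(s,"fin.png",(270,110,420,225),5)
P=world(s).reshape(-1,3)
# book top and ring check
m=abs(P[:,2]-35)<3;m&=(np.hypot(P[:,0]-561,P[:,1]+55)<160);print("book med",np.median(P[m],0),m.sum())
m=(P[:,2]>72)&(P[:,2]<78)&(np.hypot(P[:,0]-561,P[:,1]+55)<45);print("ring",P[m].mean(0),m.sum())
np.save("s.npy",P.reshape(400,640,3))
E
```

```text
t 20.42 tcp [632.87 -67.49 173.  ] heading -65.1 q [-0.22  0.58  1.3  -0.01  1.25  0.92] F [-1.57  0.63 -4.91] w 25.6
 shift [ 2.01 -0.59 -2.35] turn 0Traceback (most recent call last):
  File "<stdin>", line 2, in <module>
  File "h.py", line 38, in handle
    b=np.polyfit(k[:,0],k[:,2],1);print(len(k),"slope deg",np.degrees(np.arctan(b[0])),"x range",k[:,0].min(),k[:,0].max(),"z",np.percentile(k[:,2],[10,50,90]))
    raise TypeError("expected non-empty vector for x")
TypeError: expected non-empty vector for x
```

Request:
step_arm([
  [[0.001, -0.001, -0.002, 0], [0.001, -0.001, -0.002, 0], [0.001, -0.001, -0.002, 0], [0.001, -0.001, -0.002, 0], [0.001, -0.001, -0.002, 0]],
])

```text
time: 20.88
tool_pos: [635.3, -65.7, 174.0]
tcp_rot: [2.028, 1.539, -0.68]
contact_force: [-1.0, 0.2, -4.9]
grip_width: 25.6
```

```bash
python3 - <<'E'
from h import *
plan([634.8,-66,171])
s=cap("side");save(s,"fin.png",(270,110,420,225),5)
P=world(s).reshape(-1,3)
m=(abs(P[:,2]-35)<3)&(np.hypot(P[:,0]-561,P[:,1]+55)<125);r=cv2.minAreaRect(P[m][:,:2].astype(np.float32));print("book",r,m.sum())
m=(P[:,2]>72)&(P[:,2]<78)&(np.hypot(P[:,0]-561,P[:,1]+55)<45);print("ring",P[m].mean(0) if m.any() else 0,m.sum())
m=(P[:,2]>110)&(P[:,2]<165)&(np.hypot(P[:,0]-634,P[:,1]+66)<35);Q=P[m];print("face end",Q.min(0),Q.max(0),Q.mean(0),np.percentile(Q[:,2],[2,5]),len(Q))
# predicted handle butt / face pixels
a=np.radians(24.95)
for n,q in(("face",[634,-66,136]),("butt",[634+140*np.cos(a),-66+140*np.sin(a),182])): print(n,(proj(s,q)-[270,110])*5)
E
```

```text
t 20.88 tcp [635.27 -65.66 173.99] heading -65.1 q [-0.22  0.58  1.29 -0.01  1.25  0.93] F [-1.03  0.23 -4.94] w 25.6
 shift [2.99 0.03 0.61] turn 0
book ((562.8272705078125, -52.972557067871094), (214.4122772216797, 157.1728057861328), 80.5709457397461) 1247
ring [561.67 -51.11  74.66] 113
face end [631.31 -65.78 141.82] [660.51 -38.98 164.56] [643.6  -48.87 153.01] [142.08 142.37] 66
face [267.7  298.03]
butt [ 63.92 203.08]
```

View pics/fin.png

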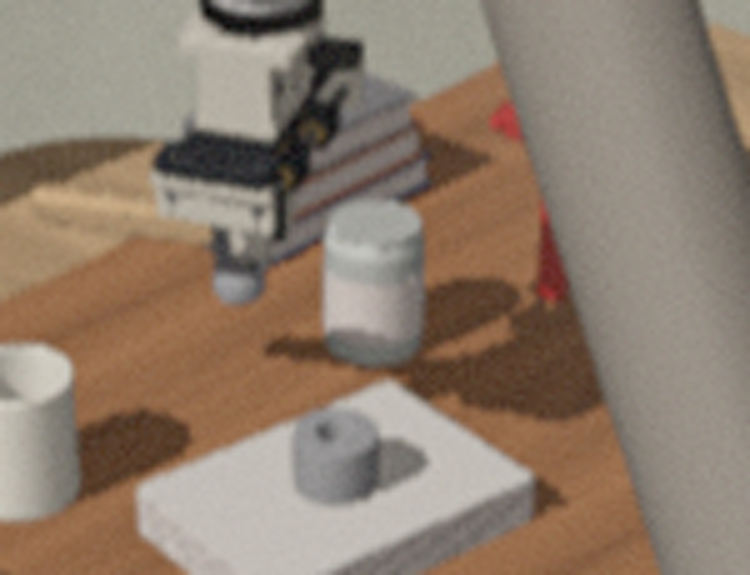

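The crop shows the ring flat on the book at (335,455) and the mug and tin in place. The face points down at (238,290), but my prediction was (268,298). It may be offset along the handle, so I'll fit it properly.

```bash
python3 - <<'E'
from h import *
from scipy.optimize import least_squares
S=[cap("side") for _ in range(4)];P=np.nanmean([world(s) for s in S],0);F=P.reshape(-1,3)
m=(F[:,2]>137)&(F[:,2]<153)&(np.hypot(F[:,0]-645,F[:,1]+60)<40);Q=F[m]
f=lambda p:np.hypot(Q[:,0]-p[0],Q[:,1]-p[1])-17
r=least_squares(f,[645,-60],loss="soft_l1");print("face axis",r.x,"rms",np.std(f(r.x)),len(Q),"zmin",np.percentile(Q[:,2],3))
a=np.radians(24.95);d=F-[635,-66,0];L=np.c_[d[:,0]*np.cos(a)+d[:,1]*np.sin(a),-d[:,0]*np.sin(a)+d[:,1]*np.cos(a),d[:,2]]
for x in range(-30,200,12):
    k=L[(abs(L[:,0]-x)<6)&(abs(L[:,1])<30)&(L[:,2]>130)&(L[:,2]<250)]
    if len(k): print(x,len(k),"z",k[:,2].min(),np.median(k[:,2]),k[:,2].max(),"y",k[:,1].mean())
E
```

```text
face axis [653.12 -57.85] rms 1.1667121587006846 32 zmin 141.40244571146832
-30 9 z 242.6216928175951 247.44078213556347 249.99289816819552 y -6.802368663694036
-18 3 z 223.20981839985197 247.66659075993147 248.434080670103 y -4.4259274513290245
-6 52 z 174.17203617827838 189.70850146305327 209.7430287830881 y -2.3071746461246394
6 38 z 140.9577695344254 156.1070592270075 195.91110155472958 y 11.445891676559174
18 42 z 141.43591596135326 160.34737861174528 194.64973176513757 y 15.181164045115471
30 33 z 141.79373482625832 169.33660365919317 191.9967290329009 y 13.745643893244399
42 18 z 175.349155150189 183.96770381723115 190.92779777958273 y 9.678249490585522
54 13 z 176.71930941044997 183.70543380280722 191.0644550854699 y 9.678256883506432
66 19 z 175.7603615869904 184.57101228332527 192.45864433680836 y 10.297722749060396
78 23 z 176.20366977893727 190.23069272773148 197.4533842241438 y 8.276781830326906
90 27 z 175.25828530176506 189.75188517449797 197.48732905256531 y 8.16847028368819
102 27 z 176.449608651566 189.08096584439159 195.82589915132667 y 8.149943195363697
114 27 z 174.0489609337793 189.8720770635629 196.66864528486104 y 8.060165406413264
126 24 z 176.0892770067964 187.38974525730737 195.85449288869955 y 8.044478237407104
138 27 z 172.91306641120067 189.38861953177485 194.72502321023393 y 7.441055006716512
150 24 z 176.57275183888726 188.477273464922 194.80070789688062 y 9.005669730636493
162 5 z 174.81631054330117 185.07467913112447 191.59862169642867 y 6.722553658456226
```

The fit shows the head slid about 20 mm along its handle axis in the grip during the drag. The handle is level and the face is at (653,−58), z 141. Correcting gently by 20 mm back along tool z and 6 mm down.

Request:
step_arm([
  [[0.001, 0, 0.003, 0], [0.002, 0, 0.007, 0], [0.003, 0, 0.012, 0], [0.005, 0, 0.017, 0], [0.006, 0, 0.02, 0]],
])

```text
time: 21.55
tool_pos: [616.2, -74.5, 167.0]
tcp_rot: [2.001, 1.541, -0.706]
contact_force: [0.3, -0.4, -5.2]
grip_width: 25.5
```

Request:
step_arm([
  [[0, 0, 0, 0], [0, 0, 0, 0], [0, 0, 0, 0], [0, 0, 0, 0], [0, 0, 0, 0]],
])

```text
time: 21.97
tool_pos: [616.4, -74.5, 167.0]
tcp_rot: [2.006, 1.54, -0.702]
contact_force: [0.0, 0.1, -5.1]
grip_width: 25.9
```

Request:
step_arm([
  [[0, 0, 0, 0], [0, 0, 0, 0], [0, 0, 0, 0], [0, 0, 0, 0], [0, 0, 0, 0]],
])

```text
time: 22.38
tool_pos: [616.4, -74.5, 167.0]
tcp_rot: [2.007, 1.54, -0.701]
contact_force: [-0.6, 0.2, -4.4]
grip_width: 25.7
```

```bash
python3 - <<'E'
from h import *
from scipy.optimize import least_squares
plan([616.5,-74.5,167])
S=[cap("side") for _ in range(4)];P=np.nanmean([world(s) for s in S],0);F=P.reshape(-1,3)
m=(F[:,2]>128)&(F[:,2]<147)&(np.hypot(F[:,0]-635,F[:,1]+66)<35);Q=F[m]
f=lambda p:np.hypot(Q[:,0]-p[0],Q[:,1]-p[1])-17
r=least_squares(f,[635,-66],loss="soft_l1");print("face axis",r.x,"rms",np.std(f(r.x)),len(Q),"zmin",np.percentile(Q[:,2],3))
a=np.radians(24.95);d=F-[635,-66,0];L=np.c_[d[:,0]*np.cos(a)+d[:,1]*np.sin(a),-d[:,0]*np.sin(a)+d[:,1]*np.cos(a),d[:,2]]
k=L[(L[:,0]>30)&(L[:,0]<135)&(abs(L[:,1]-9)<4)&(abs(L[:,2]-182)<14)];print("handle slope",np.degrees(np.arctan(np.polyfit(k[:,0],k[:,2],1)[0])),len(k))
m=(F[:,2]>72)&(F[:,2]<78)&(np.hypot(F[:,0]-561,F[:,1]+55)<45);print("ring",F[m].mean(0))
print(bot.get_obs()["dq"])
E
```

```text
t 22.38 tcp [616.39 -74.47 167.02] heading -65.1 q [-0.24  0.55  1.36 -0.01  1.21  0.91] F [-0.59  0.16 -4.44] w 25.7
 shift [ 0.02  0.07 -0.08] turn 0
face axis [634.45 -67.  ] rms 1.1273558593543254 36 zmin 134.59236433791907
handle slope 0.6624486273958075 168
ring [561.79 -51.33  74.98]
[ 0.  0.  0.  0. -0.  0.]
```

The face is at (634.5,−67), z 134.6, which is about 1 mm from the spine middle and 100 mm above the book. It is steady, so I'm handing in.

```bash
python3 -c "
from plant import bot
print(bot.close_job())"
```

```text
the job is handed in; nothing more can be done
None
```

The ring weight is on the book, and the hammer is held still, face down, over the middle of the spine. I handed the job in at about 22.6 s; no verdict was reported.

**Ring:** I lifted the smaller grey ring off its post, set it flat on the middle of the book and let go. The last check put its top at 75.0 mm and its visible top points at about (562, −51). I put the book centre at about (562, −54).

**Hammer:** I drew it straight up out of the stand. The moves could only turn about the vertical tool axis, so I pivoted the hammer in the jaws by bearing its handle on the fixed stand's bridge. At the end, the side camera gave:

| Check | Result |
|---|---|
| Striking face centre | (634.5, −67.0), against a target of about (634.8, −66) |
| Height of the face above the book | about 100 mm |
| Handle slope | 0.7° off level |
| Force on the tool | only the hammer's weight |

**Disagreements and limits:**
- **Slip in the grip:** The head slid about 20 mm along its handle direction during the pivot. I corrected the position for that, but the pads now hold only the edge of the head block. The grip stayed steady at 25.7 mm.
- **Tool tilt:** The tool ended about 1.8° off vertical.
- **Spine side:** I took the spine to be the far (+x) side because no bands showed on the near side. I never saw the bands directly.
- **Other things on the bench:** In the last picture the mug and tin stood in place and only part of the red hammer showed. I did not check the others again after the pivot.

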